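# Fetch the drill chuck from behind the canisters

### The job

First clear all three canisters from the white stand onto the blue side mat, leaving the green-banded drill chuck alone meanwhile. Then fetch the chuck and stand it in the round dish with the yellow floor, and finally put each canister back upright on the very spot of the stand it came from. Keep everything upright, set things down rather than drop them, and leave the tape roll and the paper block where they are.

Things in the scene. Friction and masses are not known exactly. Their poses are not given: they have to be found in the camera images.
- amber_mid (a point): the amber-brown canister with a blue lid: upright round canister, 52 mm in diameter and 96 mm tall, smooth straight sides, about 0.2 to 0.4 kg; the point is on its axis half-way up (48 mm above its base); z up. It stands at the start on one of the three grey marks of the stand.
- orange_mid (a point): the orange canister with a white lid: upright round canister, 52 mm in diameter and 96 mm tall, smooth straight sides, about 0.2 to 0.4 kg; the point is on its axis half-way up (48 mm above its base); z up. It stands at the start on one of the three grey marks of the stand.
- grey_mid (a point): the grey canister with a yellow lid: upright round canister, 52 mm in diameter and 96 mm tall, smooth straight sides, about 0.2 to 0.4 kg; the point is on its axis half-way up (48 mm above its base); z up. It stands at the start on one of the three grey marks of the stand.
- chuck_mid (a point): drill chuck standing upright at the back of the stand, hemmed in by the canisters: a plain steel cylinder 38 mm in diameter and 26 mm tall with a green band, on it a green nose 26 mm in diameter and 10 mm tall, and a dark drill stub of 10 mm diameter rising 8 mm more (44 mm in all), 0.2 to 0.35 kg; the point is on its axis 18 mm above its base; z up.
- stand: fixed white board, 8 mm thick, 190 mm (its x) by 210 mm (its y), with an upright stop 45 mm tall along its far (+x) edge; origin on the table surface under the chuck's starting mark. In the stand's own axes the chuck stands at (0, 0), the canisters at (-70, 0), (-20, +60) and (-20, -60) mm, which one where varies; grey discs (58 mm, flush) mark these spots; the near face of the stop is at x = +74 mm.
- mat: fixed blue mat, the side area, 300 mm (its x) by 130 mm (its y), 4 mm thick; origin under its centre on the table surface, z up. It lies left or right of the stand.
- dish: fixed round black dish with a yellow floor: floor 4 mm above the table, inside diameter 64 mm, rim 12 mm above the table, outside diameter about 75 mm; origin on its axis on the table surface. It lies on the side of the stand opposite the mat.
- tape: bystander: orange tape roll lying flat, 100 mm in diameter, 48 mm tall; origin at the centre of its underside.
- pad: bystander: block of white paper with a red cover, 105 x 148 mm, 48 mm tall; origin at the centre of its underside.

How it is judged (in metres and radians):
On the way, in this order (a step that is already met when the one before it is completed fails the run):
1. all three canisters stand released on the blue mat, the chuck still in its place (x of amber_mid in the frame of mat between -0.15 and 0.15 m and y of amber_mid in the frame of mat between -0.065 and 0.065 m and z of each of amber_mid, orange_mid, grey_mid in the frame of mat below 0.062 m and angle between each of amber_mid, orange_mid, grey_mid's own z axis and vertical below 0.15 rad and x of orange_mid in the frame of mat between -0.15 and 0.15 m and y of orange_mid in the frame of mat between -0.065 and 0.065 m and x of grey_mid in the frame of mat between -0.15 and 0.15 m and y of grey_mid in the frame of mat between -0.065 and 0.065 m and contact force between the fingers and amber below 0.1 N and contact force between the fingers and orange below 0.1 N and contact force between the fingers and grey below 0.1 N and distance of chuck_mid from where it was at the start of the episode below 0.03 m), for 0.2 s.
2. the chuck stands released in the dish while the three canisters are still on the mat (x of amber_mid in the frame of mat between -0.15 and 0.15 m and y of amber_mid in the frame of mat between -0.065 and 0.065 m and z of each of amber_mid, orange_mid, grey_mid in the frame of mat below 0.062 m and angle between each of amber_mid, orange_mid, grey_mid, chuck_mid's own z axis and vertical below 0.15 rad and x of orange_mid in the frame of mat between -0.15 and 0.15 m and y of orange_mid in the frame of mat between -0.065 and 0.065 m and x of grey_mid in the frame of mat between -0.15 and 0.15 m and y of grey_mid in the frame of mat between -0.065 and 0.065 m and horizontal distance between chuck_mid and dish below 0.0145 m and z of chuck_mid in the frame of dish below 0.028 m and contact force between the fingers and chuck below 0.1 N), for 0.2 s.
At the end, for the whole second after the job is handed in: The chuck stands upright on the floor of the dish (inside the rim, within 14.5 mm of its axis); each canister stands upright within 15 mm of where it stood at the start; all released and at rest (horizontal distance between chuck_mid and dish below 0.0145 m and z of chuck_mid in the frame of dish below 0.028 m and angle between chuck_mid's own z axis and vertical below 0.15 rad and distance of each of amber_mid, orange_mid, grey_mid from where it was at the start of the episode below 0.015 m and angle between each of amber_mid, orange_mid, grey_mid's own z axis and vertical below 0.1 rad and linear speed of each of amber, orange, grey, chuck below 0.02 m/s and contact force between the fingers and amber below 0.1 N and contact force between the fingers and orange below 0.1 N and contact force between the fingers and grey below 0.1 N and contact force between the fingers and chuck below 0.1 N); the robot touches nothing.
It fails at once if the tape roll or the paper block is shifted by more than 30 mm (distance of any of tape, pad from where it was at the start of the episode above 0.03 m).
It fails at once if a canister or the chuck is tipped over (more than 40 degrees) (angle between any of amber_mid, orange_mid, grey_mid, chuck_mid's own z axis and vertical above 0.7 rad).
It fails at once if a canister or the chuck is let go from more than about 30 mm up ((height (world z) of amber_mid above 0.09 m and contact force between anything else and amber below 0.02 N) or (height (world z) of orange_mid above 0.09 m and contact force between anything else and orange below 0.02 N) or (height (world z) of grey_mid above 0.09 m and contact force between anything else and grey below 0.02 N) or (height (world z) of chuck_mid above 0.06 m and contact force between anything else and chuck below 0.02 N)).
It also fails if it takes over 144 s, if anything falls off the work surface, if the arm or the gripper's body presses on something with over 40 N, if the wrist force passes 120 N, or if a joint passes its speed limit or range.

### The arm

A 6-joint arm with a two-finger parallel gripper is mounted at the origin on the work surface. World frame = base frame: x ahead of the robot, y to its left, z up, the work surface at z = 0. Lengths are in m, angles in degrees, forces in N, time in s.
With the tool pointing down it reaches from about 0.25 to 0.725 m from the base axis. Payload 9.7 kg.
Tool frame: the origin (TCP) lies on the centre line of the jaws, within the pads' length; the fingertips stand 14 mm ahead of it and the grasp point (between the pads) lies 5 mm behind it; z points along the fingers, y is the line along which they close (so a half turn about z gives the same grasp; the last joint's range is limited). The gripper opens to 85 mm and grips with 20 to 120 N. Pads are 22 mm wide; open, the fingers measure 114 mm over their backs; the gripper's body (76 mm by 85 mm) begins 54 mm behind the grasp point. The pads swing forward as they close: fully open they stand 13 mm farther back than shut.
Start: joints at [0, 4.979, 10.078, 95.1, 0, 90], TCP at [0.55, -0, 0.245] pointing down, gripper open.
Joint ranges: [-179.16, 179.16], [-48.56, 103.87], [-65.8, 70.77], [-126.05, 130.52], [-82.76, 87.17], [-180, 180]. Speed limits (degrees/s): [127.2, 127.2, 147.25, 180, 180, 180].

### API

Orientations are given as [roll, pitch, yaw] about the fixed x, y, z axes, in that order (R = Rz(yaw) Ry(pitch) Rx(roll)).
In Python, from workcell import bot, camera, get_calibration, ticket gives the robot as it stands. The module is installed in compiled form; this text tells all that it offers.
- The arm moves only by the tool send_rows, never from a script. Its arguments are lists of equal length, an entry for each row: "linear": the shift along the tool's x, y, z in m, a list of three; "twist": the turn, a rotation vector about the tool's x, y, z in units of 10 degrees (1.0 is 10 degrees), a list of three; "gripper": the opening in per cent of the stroke, from 0 (shut) to 100 (fully open). In form: {"linear": [[x, y, z], ...], "twist": [[wx, wy, wz], ...], "gripper": [gripper, ...]}. A call has 1 to 8 rows; each row shifts and turns the commanded pose from where the row before left it, along the tool's axes as they then stand; what a row does not reach is not made up. A row lasts 1/8 s, in which the tool goes at most 62.5 mm and 10.7 degrees, less where a joint would pass 70% of its speed; a pose out of reach is approached as far as the arm can. A call with a gripper value outside its range is refused whole. The fingers move at their own pace and stop on an object; "grip_force" is the grip in N (left out, the last holds). Time passes only in rows, so rows that do not move let the fingers close. It gives the time, the measured TCP pose, the force, the opening and the grip force at its end, in the units of the state.
- bot.get_obs(): the state, without advancing time (a new reading comes with each control period).
- camera(name): name is "scene" or "side" or "wrist"; returns the picture (384x512x3 uint8, red, green, blue); there is no depth.
- get_calibration(name): a dict with "fx", "fy", "cx", "cy" (pixels), "origin" and "orientation" of the camera in the world; the wrist camera has in their place "hand_eye" (4x4, takes a point from camera to tool coordinates, whose origin is the TCP and whose axes are the flange's). Camera axes: x right, y down, z forward; pixel columns grow to the right and rows downward; lengths in m; the calibration is good to about 2 mm. A picture is of the moment at which its call begins: read the wrist's pose just before it. get_calibration takes no time and is no camera call.
- ticket.job_done(): hands the job in; it is judged then, once.
The state is a dict: "time": time; "q": joint angles; "qd": joint speeds; "joint_efforts": joint torques, N m; "ee_pos": TCP position; "tcp_rot": TCP orientation; "wrist_force": force on the tool from outside, world axes, zero at the start; "torque": the same for the moment, N m; "opening": finger opening in m; "grasp_force": force on a finger pad.
Only numpy, scipy, OpenCV 4.12 (cv2) and the standard library are available. Lean on these libraries where they do the work, as an engineer would, in place of code of your own. Each camera call takes 0.05 s, during which the arm holds its last target. There are 200 camera calls.

## Working session

There is one attempt and no reset: what is moved stays moved. The work goes in short steps, Python scripts to look and compute and a tool call to move; the robot and the scene stay as the last step left them, time stands still between calls to the robot, and variables do not carry over. Pictures are saved under pics/ and viewed, at most 14 in all, crops included, and the job is handed in when it is done.

Besides the shell and the picture viewer there is one more tool, called after "Request:" in YAML: its name, and indented under it one key for each argument. send_rows: Moves the arm, as the interface text tells. Its arguments: {"type":"object","properties":{"linear":{"type":"array"},"twist":{"type":"array"},"gripper":{"type":"array"},"grip_force":{"type":"number"}},"required":["linear","twist","gripper"]}

```bash
mkdir -p pics; python3 - <<'E'
from workcell import bot,camera,get_calibration
import cv2
print(bot.get_obs())
for n in("scene","side","wrist"):
    print(n,get_calibration(n))
    cv2.imwrite(f"pics/{n}0.png",cv2.cvtColor(camera(n),cv2.COLOR_RGB2BGR))
E
```

```text
{'time': 0.0, 'q': array([-7.41157962e-04,  5.01269140e+00,  1.00331565e+01,  9.51004572e+01,
       -2.61121097e-03,  8.99984923e+01]), 'qd': array([-0.0819588 ,  0.04645419,  0.00773862, -0.07674958,  0.04450437,
        0.02547825]), 'joint_efforts': array([ 7.68234549e-04, -5.20392072e+01,  4.64802504e+01,  1.63646933e-02,
        2.23589603e-05, -6.77332673e-05]), 'ee_pos': array([ 5.49777475e-01, -1.94623432e-05,  2.44556178e-01]), 'tcp_rot': array([-1.79920008e+02,  2.60910353e-03,  9.00007702e+01]), 'wrist_force': array([-0.61774788,  0.22768666, -0.01553814]), 'torque': array([-0.0304264 , -0.02187557,  0.01559246]), 'grasp_force': 0.0, 'opening': 0.08532158154427598}
scene {'fx': 481.2850218927197, 'fy': 481.2850218927197, 'cx': 254.1932991001318, 'cy': 188.64412947678787, 'origin': array([ 1.29263509, -0.51533718,  0.62528069]), 'orientation': array([-122.5747068 ,   -0.81025579,   53.23430948])}
side {'fx': 425.4780237250298, 'fy': 425.4780237250298, 'cx': 256.8664975364511, 'cy': 193.8508162379493, 'origin': array([0.40910332, 0.73117645, 0.90914687]), 'orientation': array([-138.09645552,   -0.23209196, -162.67610006])}
wrist {'fx': 310.7669747626903, 'fy': 310.7669747626903, 'cx': 252.05578179814975, 'cy': 191.83706542102098, 'hand_eye': array([[-4.25113205e-04, -9.55933416e-01, -2.93583248e-01,
         7.51319449e-02],
       [ 9.99999909e-01, -4.17326356e-04, -8.91636611e-05,
         1.55872482e-03],
       [-3.72855040e-05, -2.93583259e-01,  9.55933506e-01,
        -1.28639662e-01],
       [ 0.00000000e+00,  0.00000000e+00,  0.00000000e+00,
         1.00000000e+00]])}
```

View pics/scene0.png

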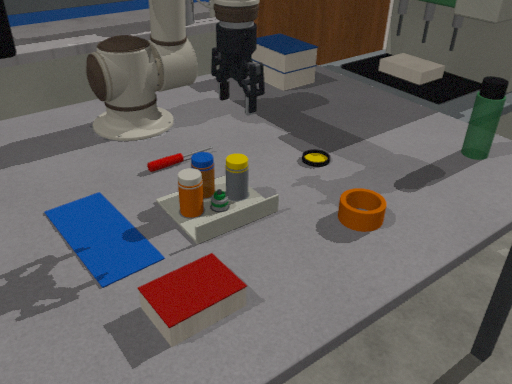

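View pics/side0.png

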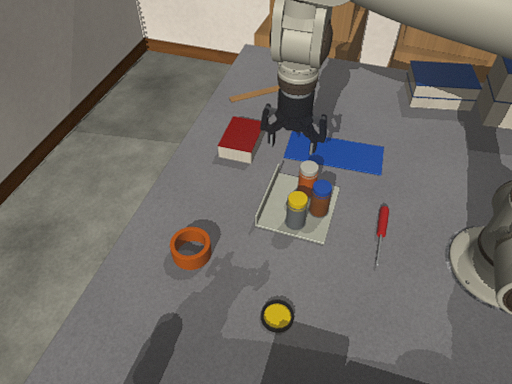

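View pics/wrist0.png

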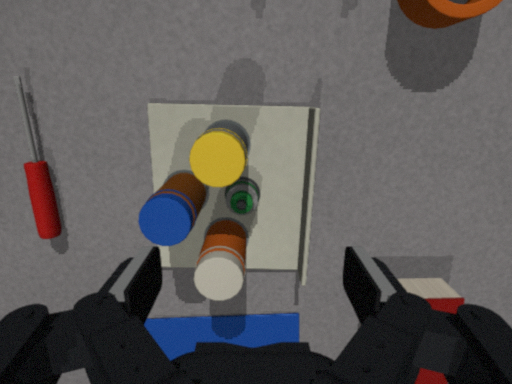

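Wrist view: lids at yellow (217,158), blue (166,219), white (219,277), chuck (242,203). Mat is at -y of the stand, with its corners in the scene view at (45,210), (98,195), (160,255), (110,279). The dish is on the +y side, at scene (316,158) and side (277,316).

```bash
cat > h.py <<'E'
import numpy as np,cv2
from workcell import bot,camera,get_calibration
from scipy.spatial.transform import Rotation as R
def campose(n,obs=None):
    c=get_calibration(n)
    if n=="wrist":
        o=obs or bot.get_obs(); T=np.eye(4);T[:3,:3]=R.from_euler('xyz',o['tcp_rot'],degrees=True).as_matrix();T[:3,3]=o['ee_pos']
        return c,T@c['hand_eye']
    T=np.eye(4);T[:3,:3]=R.from_euler('xyz',c['orientation'],degrees=True).as_matrix();T[:3,3]=c['origin'];return c,T
def px(n,u,v,z,cp=None):
    c,T=cp or campose(n); d=T[:3,:3]@[(u-c['cx'])/c['fx'],(v-c['cy'])/c['fy'],1]; o=T[:3,3]
    return (o+d*(z-o[2])/d[2]).round(4)
def pr(n,p,cp=None):
    c,T=cp or campose(n); q=T[:3,:3].T@(np.array(p)-T[:3,3]); return (c['cx']+c['fx']*q[0]/q[2],c['cy']+c['fy']*q[1]/q[2])
def save(n,f,box=None,s=1):
    im=cv2.cvtColor(camera(n),cv2.COLOR_RGB2BGR)
    if box: x0,y0,x1,y1=box; im=im[y0:y1,x0:x1]
    cv2.imwrite("pics/"+f,cv2.resize(im,None,fx=s,fy=s,interpolation=cv2.INTER_CUBIC))
E
python3 - <<'E'
from h import *
W=[('yellow',217,158,.104),('blue',166,219,.104),('white',219,277,.104),('chuck nose',242,203,.044),('c00',149,104,.008),('c01',161,268,.008),('stopnearbottom y+',308,107,.008),('stop y-',299,270,.008),('mat',145,320,.004),('mat',299,314,.004)]
for a,*b in W: print(a,px('wrist',*b))
for a,*b in [('yellow',237,161,.104),('blue',203,160,.104),('white',190,177,.104),('dish',316,158,.004),('mat',45,210,.004),('mat',98,195,.004),('mat',160,255,.004),('mat',110,279,.004)]: print('S',a,px('scene',*b))
for a,*b in [('yellow',298,199,.104),('blue',321,187,.104),('white',309,169,.104),('dish',277,316,.004),('mat',384,146,.004),('mat',382,173,.004),('mat',285,158,.004),('tape',190,240,.048)]: print('D',a,px('side',*b))
im=cv2.imread('pics/side0.png')[130:250,230:400]; 
a=cv2.resize(im,None,fx=4,fy=4,interpolation=cv2.INTER_CUBIC);cv2.imwrite('pics/sc.png',a)
im=cv2.imread('pics/wrist0.png')
w=im[90:310,130:330]; cv2.imwrite('pics/wc.png',cv2.resize(w,None,fx=2.7,fy=2.7,interpolation=cv2.INTER_CUBIC))
E
```

```text
yellow [0.5205 0.0235 0.104 ]
blue [ 0.471  -0.0341  0.104 ]
white [ 0.5185 -0.0958  0.104 ]
chuck nose [ 0.5399 -0.0391  0.044 ]
c00 [0.4345 0.067  0.008 ]
c01 [ 0.4299 -0.1431  0.008 ]
stopnearbottom y+ [0.6147 0.0636 0.008 ]
stop y- [ 0.6137 -0.146   0.008 ]
mat [ 0.3986 -0.2292  0.004 ]
mat [ 0.6174 -0.219   0.004 ]
S yellow [0.5305 0.0159 0.104 ]
S blue [ 0.4833 -0.0428  0.104 ]
S white [ 0.5296 -0.103   0.104 ]
S dish [0.4929 0.2994 0.004 ]
S mat [ 0.3197 -0.3568  0.004 ]
S mat [ 0.3295 -0.239   0.004 ]
S mat [ 0.6053 -0.2217  0.004 ]
S mat [ 0.6122 -0.3276  0.004 ]
D yellow [0.5172 0.0259 0.104 ]
D blue [ 0.4703 -0.0321  0.104 ]
D white [ 0.5143 -0.0873  0.104 ]
D dish [0.4927 0.2971 0.004 ]
D mat [ 0.3223 -0.3628  0.004 ]
D mat [ 0.3151 -0.2383  0.004 ]
D mat [ 0.6089 -0.2138  0.004 ]
D tape [0.7481 0.1889 0.048 ]
```

View pics/wc.png

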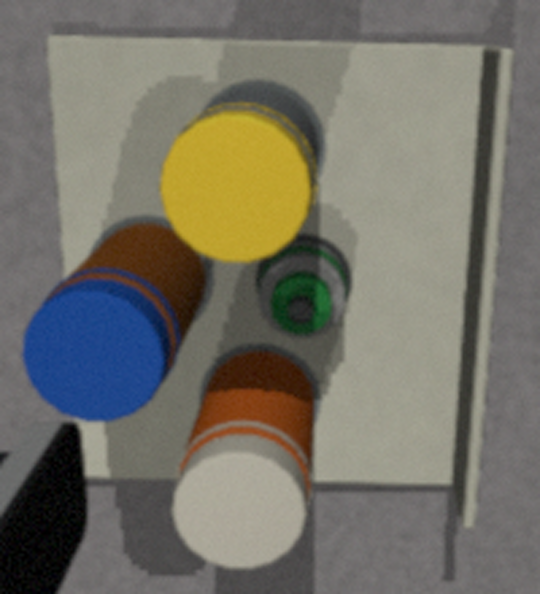

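Stand origin comes out at about (0.540,-0.037), yaw about -1.3°, and every spacing matches the stated layout. Spots: orange (0.5186,-0.0965), amber (0.470,-0.0355), grey (0.5214,0.0234). Mat centre is about (0.47,-0.293) and the dish about (0.493,0.298). Tool axes: x is world +y, y is world +x, z is down. I'm starting with orange.

Request:
send_rows:
  linear:
    - [-0.024,-0.008,0]
    - [-0.024,-0.008,0]
    - [-0.024,-0.008,0]
    - [-0.0245,-0.0075,0]
    - [0,0,0.03]
    - [0,0,0.03]
    - [0,0,0]
    - [0,0,0]
  twist:
    - [0,0,0]
    - [0,0,0]
    - [0,0,0]
    - [0,0,0]
    - [0,0,0]
    - [0,0,0]
    - [0,0,0]
    - [0,0,0]
  gripper: [90,90,90,90,90,90,90,90]
  grip_force: 40

```text
time: 1.15
ee_pos: [0.5187, -0.0965, 0.1864]
tcp_rot: [180.0, 0.0, 90.0]
wrist_force: [-0.4, 0.4, 0.4]
opening: 0.0769
grasp_force: 0.0
```

```bash
python3 - <<'E'
from h import *
print(bot.get_obs()['ee_pos'],bot.get_obs()['opening'])
for p in [(.5186,-.0965,.104),(.47,-.0355,.104),(.5214,.0234,.104)]: print(pr('wrist',p))
save('wrist','w1.png')
E
```

```text
[ 0.51871918 -0.0964902   0.18637419] 0.07690414110627404
(np.float64(249.66989671799365), np.float64(205.54463329151335))
(np.float64(176.04695627701474), np.float64(118.74196943158904))
(np.float64(253.76684809563199), np.float64(19.2040043599699))
```

View pics/w1.png

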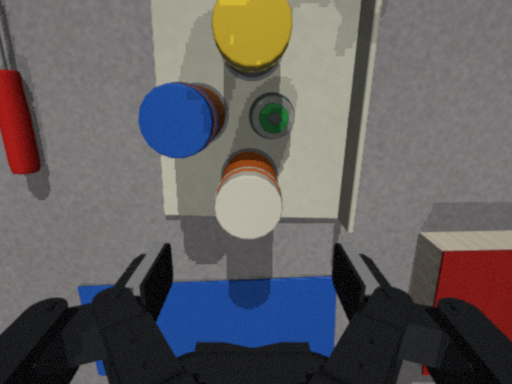

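The predicted lid positions agree with the image to about 2 px: white (248,205), blue (178,120), yellow (252,22). Descending to grasp.

Request:
send_rows:
  linear:
    - [0,0,0.03]
    - [0,0,0.03]
    - [0,0,0.03]
    - [0,0,0.017]
    - [0,0,0]
    - [0,0,0]
    - [0,0,0]
    - [0,0,0]
  twist:
    - [0,0,0]
    - [0,0,0]
    - [0,0,0]
    - [0,0,0]
    - [0,0,0]
    - [0,0,0]
    - [0,0,0]
    - [0,0,0]
  gripper: [90,90,90,90,90,50,45,40]

```text
time: 2.2
ee_pos: [0.5191, -0.0967, 0.08]
tcp_rot: [179.9, 0.0, 90.0]
wrist_force: [-3.2, 0.1, 7.2]
opening: 0.0506
grasp_force: 40.6
```

Request:
send_rows:
  linear:
    - [0,0,0]
    - [0,0,0]
    - [0,0,0]
    - [0,0,-0.01]
    - [0,0,-0.02]
    - [0,0,-0.02]
    - [0,0,0]
    - [0,0,0]
  twist:
    - [0,0,0]
    - [0,0,0]
    - [0,0,0]
    - [0,0,0]
    - [0,0,0]
    - [0,0,0]
    - [0,0,0]
    - [0,0,0]
  gripper: [40,40,40,40,40,40,40,40]

```text
time: 3.2
ee_pos: [0.5184, -0.0965, 0.1278]
tcp_rot: [-180.0, -0.0, 90.0]
wrist_force: [0.1, -0.6, -2.2]
opening: 0.051
grasp_force: 42.0
```

```bash
python3 - <<'E'
from h import *
cp=campose('wrist'); cp0=cp
print(bot.get_obs()['ee_pos'])
o={'ee_pos':np.array([.51872,-.0965,.18637]),'tcp_rot':[180,0,90]}
cp=campose('wrist',o)
for u,v in [(80,288),(335,277)]: print(px('wrist',u,v,.004,cp))
E
```

```text
[ 0.51837724 -0.09646124  0.12777903]
[ 0.3212 -0.2332  0.004 ]
[ 0.615  -0.2188  0.004 ]
```

Grip is good. The mat's refined centre is about (0.471,-0.291). I'll use slots at x = 0.555, 0.465 and 0.375, starting by carrying orange to (0.555,-0.287).

Request:
send_rows:
  linear:
    - [-0.0305,0.006,0]
    - [-0.032,0.006,0]
    - [-0.032,0.006,0]
    - [-0.032,0.006,0]
    - [-0.032,0.006,0]
    - [-0.032,0.0065,0]
    - [0,0,0.02]
    - [0,0,0.02]
  twist:
    - [0,0,0]
    - [0,0,0]
    - [0,0,0]
    - [0,0,0]
    - [0,0,0]
    - [0,0,0]
    - [0,0,0]
    - [0,0,0]
  gripper: [40,40,40,40,40,40,40,40]

```text
time: 4.2
ee_pos: [0.5545, -0.2873, 0.0864]
tcp_rot: [-179.9, -0.0, 90.0]
wrist_force: [-0.1, 0.4, -2.5]
opening: 0.0509
grasp_force: 42.2
```

Request:
send_rows:
  linear:
    - [0,0,0.007]
    - [0,0,0.0035]
    - [0,0,0]
    - [0,0,0]
    - [0,0,0]
    - [0,0,0]
    - [0,0,0]
    - [0,0,0]
  twist:
    - [0,0,0]
    - [0,0,0]
    - [0,0,0]
    - [0,0,0]
    - [0,0,0]
    - [0,0,0]
    - [0,0,0]
    - [0,0,0]
  gripper: [40,40,40,40,70,80,80,80]

```text
time: 5.2
ee_pos: [0.5551, -0.287, 0.0779]
tcp_rot: [180.0, 0.0, 90.0]
wrist_force: [-0.1, 0.4, -0.7]
opening: 0.068
grasp_force: 0.0
```

Request:
send_rows:
  linear:
    - [0,0,-0.03]
    - [0,0,-0.035]
    - [0,0,-0.035]
    - [0.05,-0.017,0]
    - [0.05,-0.017,0]
    - [0.05,-0.017,0]
    - [0.05,-0.017,0]
    - [0.0515,-0.017,0]
  twist:
    - [0,0,0]
    - [0,0,0]
    - [0,0,0]
    - [0,0,0]
    - [0,0,0]
    - [0,0,0]
    - [0,0,0]
    - [0,0,0]
  gripper: [80,90,90,90,90,90,90,90]

```text
time: 6.2
ee_pos: [0.4693, -0.0341, 0.178]
tcp_rot: [180.0, -0.0, 90.0]
wrist_force: [0.3, -0.5, -0.2]
opening: 0.0767
grasp_force: 0.0
```

Request:
send_rows:
  linear:
    - [0,0,0]
    - [0,0,0.03]
    - [0,0,0.03]
    - [0,0,0.03]
    - [0,0,0.009]
    - [0,0,0]
    - [0,0,0]
    - [0,0,0]
  twist:
    - [0,0,0]
    - [0,0,0]
    - [0,0,0]
    - [0,0,0]
    - [0,0,0]
    - [0,0,0]
    - [0,0,0]
    - [0,0,0]
  gripper: [90,90,90,90,90,90,50,40]

```text
time: 7.2
ee_pos: [0.4704, -0.0356, 0.0803]
tcp_rot: [179.9, 0.0, 90.0]
wrist_force: [-3.6, -0.5, 4.6]
opening: 0.0507
grasp_force: 40.5
```

Request:
send_rows:
  linear:
    - [0,0,0]
    - [0,0,0]
    - [0,0,0]
    - [0,0,0]
    - [0,0,-0.01]
    - [0,0,-0.02]
    - [0,0,-0.02]
    - [0,0,0]
  twist:
    - [0,0,0]
    - [0,0,0]
    - [0,0,0]
    - [0,0,0]
    - [0,0,0]
    - [0,0,0]
    - [0,0,0]
    - [0,0,0]
  gripper: [40,40,40,40,40,40,40,40]

```text
time: 8.2
ee_pos: [0.471, -0.0355, 0.1306]
tcp_rot: [179.8, 0.0, 90.0]
wrist_force: [0.7, 0.2, -3.4]
opening: 0.0511
grasp_force: 42.6
```

Request:
send_rows:
  linear:
    - [-0.03,-0.011,0]
    - [-0.04,-0.015,0]
    - [-0.04,-0.015,0]
    - [-0.04,-0.015,0]
    - [-0.04,-0.015,0]
    - [-0.04,-0.015,0]
    - [-0.03,-0.009,0]
    - [0,0,0]
  twist:
    - [0,0,0]
    - [0,0,0]
    - [0,0,0]
    - [0,0,0]
    - [0,0,0]
    - [0,0,0]
    - [0,0,0]
    - [0,0,0]
  gripper: [40,40,40,40,40,40,40,40]

```text
time: 9.2
ee_pos: [0.374, -0.2969, 0.1278]
tcp_rot: [-179.9, -0.0, 89.8]
wrist_force: [0.4, 0.5, -3.5]
opening: 0.0506
grasp_force: 42.6
```

Request:
send_rows:
  linear:
    - [0,0,0.02]
    - [0,0,0.02]
    - [0,0,0.01]
    - [0,0,0.003]
    - [0,0,0]
    - [0,0,0]
    - [0,0,0]
    - [0,0,0]
  twist:
    - [0,0,0]
    - [0,0,0]
    - [0,0,0]
    - [0,0,0]
    - [0,0,0]
    - [0,0,0]
    - [0,0,0]
    - [0,0,0]
  gripper: [40,40,40,40,40,60,80,80]

```text
time: 10.2
ee_pos: [0.3753, -0.2957, 0.076]
tcp_rot: [180.0, 0.0, 90.0]
wrist_force: [0.2, 0.1, -0.1]
opening: 0.0684
grasp_force: 0.0
```

Request:
send_rows:
  linear:
    - [0,0,0]
    - [0,0,-0.03]
    - [0,0,-0.035]
    - [0,0,-0.035]
    - [0,0,0]
  twist:
    - [0,0,0]
    - [0,0,0]
    - [0,0,0]
    - [0,0,0]
    - [0,0,0]
  gripper: [80,80,90,90,90]

```text
time: 10.82
ee_pos: [0.376, -0.2963, 0.1785]
tcp_rot: [179.8, 0.2, 90.0]
wrist_force: [0.4, -0.3, -1.1]
opening: 0.0772
grasp_force: 0.0
```

Request:
send_rows:
  linear:
    - [0.045,0.021,0]
    - [0.046,0.021,0]
    - [0.046,0.021,0]
    - [0.046,0.021,0]
    - [0.046,0.021,0]
    - [0.046,0.021,0]
    - [0.044,0.02,0]
    - [0,0,0]
  twist:
    - [0,0,0]
    - [0,0,0]
    - [0,0,0]
    - [0,0,0]
    - [0,0,0]
    - [0,0,0]
    - [0,0,0]
    - [0,0,0]
  gripper: [90,90,90,90,90,90,90,90]

```text
time: 11.82
ee_pos: [0.5214, 0.0261, 0.1742]
tcp_rot: [-179.9, -0.0, 90.2]
wrist_force: [0.0, -0.2, -0.2]
opening: 0.0767
grasp_force: 0.0
```

Request:
send_rows:
  linear:
    - [0,0,0.03]
    - [0,0,0.03]
    - [0,0,0.03]
    - [0,0,0.007]
    - [0,0,0]
    - [0,0,0]
    - [0,0,0]
    - [0,0,0]
  twist:
    - [0,0,0]
    - [0,0,0]
    - [0,0,0]
    - [0,0,0]
    - [0,0,0]
    - [0,0,0]
    - [0,0,0]
    - [0,0,0]
  gripper: [90,90,90,90,90,50,40,40]

```text
time: 12.82
ee_pos: [0.5215, 0.0235, 0.0803]
tcp_rot: [179.9, -0.0, 90.0]
wrist_force: [-2.3, -0.4, 6.4]
opening: 0.051
grasp_force: 40.7
```

Request:
send_rows:
  linear:
    - [0,0,0]
    - [0,0,0]
    - [0,0,0]
    - [0,0,-0.02]
    - [0,0,-0.03]
    - [0,0,-0.03]
    - [0,0,0]
    - [0,0,0]
  twist:
    - [0,0,0]
    - [0,0,0]
    - [0,0,0]
    - [0,0,0]
    - [0,0,0]
    - [0,0,0]
    - [0,0,0]
    - [0,0,0]
  gripper: [40,40,40,40,40,40,40,40]

```text
time: 13.82
ee_pos: [0.5208, 0.0235, 0.1579]
tcp_rot: [-180.0, 0.0, 90.0]
wrist_force: [0.2, 0.4, -2.8]
opening: 0.0505
grasp_force: 42.6
```

Request:
send_rows:
  linear:
    - [-0.035,-0.014,0]
    - [-0.047,-0.014,0]
    - [-0.047,-0.014,0]
    - [-0.047,-0.014,0]
    - [-0.047,0,0]
    - [-0.047,0,0]
    - [-0.0445,0,0]
    - [0,0,0]
  twist:
    - [0,0,0]
    - [0,0,0]
    - [0,0,0]
    - [0,0,0]
    - [0,0,0]
    - [0,0,0]
    - [0,0,0]
    - [0,0,0]
  gripper: [40,40,40,40,40,40,40,40]

```text
time: 14.82
ee_pos: [0.464, -0.2932, 0.1566]
tcp_rot: [-179.9, -0.1, 89.8]
wrist_force: [-0.1, -0.4, -2.1]
opening: 0.0508
grasp_force: 42.7
```

Request:
send_rows:
  linear:
    - [0,0,0.03]
    - [0,0,0.03]
    - [0,0,0.017]
    - [0,0,0.006]
    - [0,0,0]
    - [0,0,0]
    - [0,0,0]
    - [0,0,0]
  twist:
    - [0,0,0]
    - [0,0,0]
    - [0,0,0]
    - [0,0,0]
    - [0,0,0]
    - [0,0,0]
    - [0,0,0]
    - [0,0,0]
  gripper: [40,40,40,40,40,60,80,80]

```text
time: 15.82
ee_pos: [0.4653, -0.2911, 0.076]
tcp_rot: [180.0, 0.0, 90.0]
wrist_force: [0.7, -0.3, -0.8]
opening: 0.0684
grasp_force: 0.0
```

Request:
send_rows:
  linear:
    - [0,0,0]
    - [0,0,-0.03]
    - [0,0,-0.035]
    - [0,0,-0.035]
    - [0.025,0.01,0]
    - [0.045,0.02,0]
    - [0.045,0.02,0]
    - [0,0,0]
  twist:
    - [0,0,0]
    - [0,0,0]
    - [0,0,0]
    - [0,0,0]
    - [0,0,0]
    - [0,0,0]
    - [0,0,0]
    - [0,0,0]
  gripper: [80,80,80,80,80,80,80,80]

```text
time: 16.82
ee_pos: [0.516, -0.1735, 0.1758]
tcp_rot: [180.0, -0.0, 90.2]
wrist_force: [-0.4, 0.1, -0.3]
opening: 0.0682
grasp_force: 0.0
```

```bash
python3 - <<'E'
from h import *
print(bot.get_obs()['ee_pos'])
for p in [(.540,-.0375,.044),(.555,-.287,.1),(.465,-.291,.1),(.375,-.2957,.1)]: print(pr('wrist',p),pr('scene',p))
w=camera('wrist');s=camera('scene')[120:312,40:296]
a=np.hstack([cv2.resize(w,(400,300)),cv2.resize(s,(400,300),interpolation=2)]);cv2.imwrite('pics/w2.png',a[:,:,::-1])
E
```

```text
[ 0.51598024 -0.17348461  0.17575895]
(np.float64(282.85891894966494), np.float64(10.988176246739215)) (np.float64(219.77695440931797), np.float64(193.35142086727063))
(np.float64(298.01624174072487), np.float64(341.13812116244605)) (np.float64(110.98750453903955), np.float64(214.37570150999423))
(np.float64(186.75160627522786), np.float64(344.8779848782905)) (np.float64(90.91252221752586), np.float64(193.48871748173138))
(np.float64(76.56337891936172), np.float64(349.28089581611596)) (np.float64(72.82284242553445), np.float64(175.1113780809308))
```

View pics/w2.png

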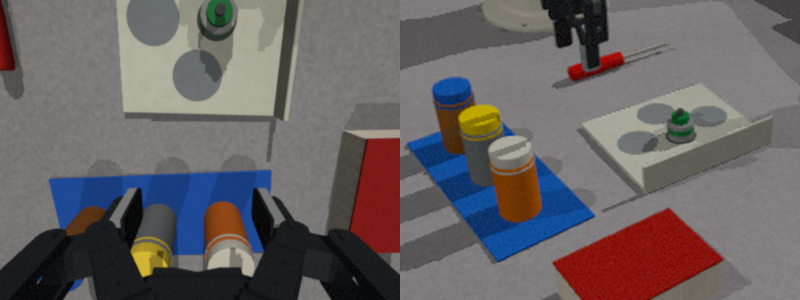

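All three canisters stand on the mat, and the chuck is at wrist px ≈ (279,13) against a predicted (283,11). Next I fetch the chuck.

Request:
send_rows:
  linear:
    - [0.045,0.009,0]
    - [0.046,0.009,0]
    - [0.0455,0.0065,0]
    - [0,0,0.03]
    - [0,0,0.03]
    - [0,0,0.03]
    - [0,0,0]
    - [0,0,0]
  twist:
    - [0,0,0]
    - [0,0,0]
    - [0,0,0]
    - [0,0,0]
    - [0,0,0]
    - [0,0,0]
    - [0,0,0]
    - [0,0,0]
  gripper: [75,75,75,75,75,75,75,75]

```text
time: 17.92
ee_pos: [0.5399, -0.0402, 0.0871]
tcp_rot: [179.9, 0.0, 89.9]
wrist_force: [-0.5, -0.1, 0.4]
opening: 0.0641
grasp_force: 0.0
```

```bash
python3 - <<'E'
from h import *
print(bot.get_obs()['ee_pos'])
print(pr('wrist',(.54,-.0375,.052)))
save('wrist','w3.png')
E
```

```text
[ 0.5399164  -0.04023377  0.08710275]
(np.float64(249.43823089728724), np.float64(228.78045230833098))
```

View pics/w3.png

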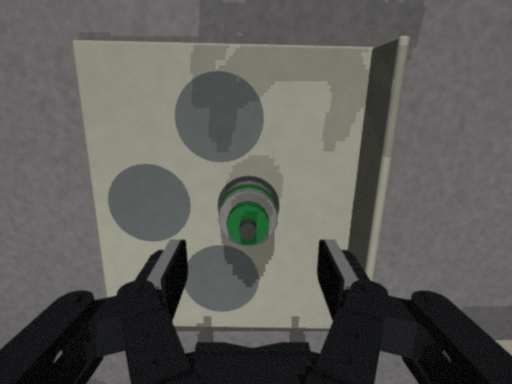

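Stub tip is at (248,229) where I predicted (249,229), so only a 2 mm y correction is needed. Descending to grip the chuck.

Request:
send_rows:
  linear:
    - [0.002,0,0.02]
    - [0,0,0.02]
    - [0,0,0.015]
    - [0,0,0]
    - [0,0,0]
    - [0,0,0]
    - [0,0,0]
    - [0,0,0]
  twist:
    - [0,0,0]
    - [0,0,0]
    - [0,0,0]
    - [0,0,0]
    - [0,0,0]
    - [0,0,0]
    - [0,0,0]
    - [0,0,0]
  gripper: [75,75,75,75,45,35,25,25]

```text
time: 18.98
ee_pos: [0.5398, -0.0376, 0.0321]
tcp_rot: [179.9, 0.0, 90.0]
wrist_force: [-3.6, -0.3, 5.5]
opening: 0.0364
grasp_force: 39.7
```

Request:
send_rows:
  linear:
    - [0,0,0]
    - [0,0,0]
    - [0,0,0]
    - [0,0,0]
    - [0,0,-0.01]
    - [0,0,-0.02]
    - [0,0,-0.02]
    - [0,0,0]
  twist:
    - [0,0,0]
    - [0,0,0]
    - [0,0,0]
    - [0,0,0]
    - [0,0,0]
    - [0,0,0]
    - [0,0,0]
    - [0,0,0]
  gripper: [25,25,25,25,25,25,25,25]

```text
time: 19.98
ee_pos: [0.5406, -0.0376, 0.0827]
tcp_rot: [179.8, 0.0, 90.0]
wrist_force: [0.1, -0.9, -3.0]
opening: 0.0364
grasp_force: 40.7
```

```bash
python3 - <<'E'
from h import *
print(px('wrist',219,116,.008,campose('wrist',{'ee_pos':np.array([.5399,-.0402,.0871]),'tcp_rot':[180,0,90]})))
for n,b in(('side',(237,286,317,346)),('scene',(286,138,346,178))): 
    save(n,n+'d.png',b,6)
a=cv2.imread('pics/sided.png');b=cv2.resize(cv2.imread('pics/scened.png'),(300,200));
print(a.shape)
c=np.zeros((360,800,3),np.uint8);c[:,:480]=a;c[:200,490:790]=b;cv2.imwrite('pics/d.png',c)
E
```

```text
[0.52   0.0227 0.008 ]
(360, 480, 3)
```

View pics/d.png

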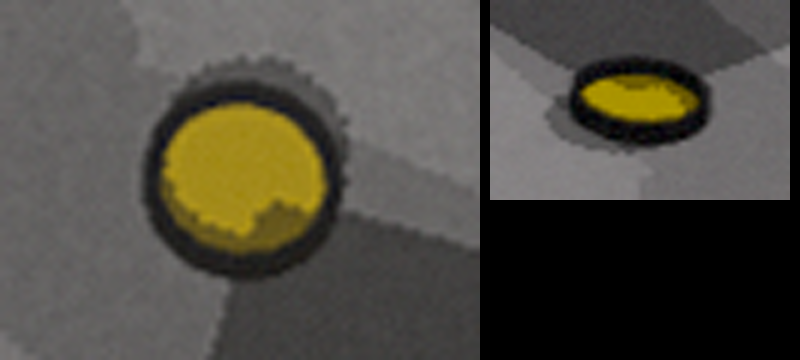

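The side view puts the dish centre at about (277.5,316), i.e. (0.492,0.297). I'll carry the chuck near it and check with the wrist camera.

Request:
send_rows:
  linear:
    - [0.03,-0.006,-0.01]
    - [0.04,-0.007,-0.01]
    - [0.04,-0.007,0]
    - [0.04,-0.007,0]
    - [0.04,-0.007,0]
    - [0.04,-0.007,0]
    - [0.03,-0.006,0]
    - [0,0,0]
  twist:
    - [0,0,0]
    - [0,0,0]
    - [0,0,0]
    - [0,0,0]
    - [0,0,0]
    - [0,0,0]
    - [0,0,0]
    - [0,0,0]
  gripper: [25,25,25,25,25,25,25,25]

```text
time: 21.08
ee_pos: [0.4915, 0.224, 0.0995]
tcp_rot: [-179.9, 0.0, 90.2]
wrist_force: [-0.7, 0.1, -3.2]
opening: 0.0363
grasp_force: 40.7
```

```bash
python3 - <<'E'
from h import *
o=bot.get_obs();print(o['ee_pos'],o['opening'])
cp=campose('wrist')
im=camera('wrist');cv2.imwrite('pics/w4.png',im[:,:,::-1])
h=cv2.cvtColor(im,cv2.COLOR_RGB2HSV);m=cv2.inRange(h,(20,120,60),(35,255,255))
c=max(cv2.findContours(m,0,2)[0],key=cv2.contourArea);(u,v),r,_=cv2.fitEllipse(c)
print(u,v,r,px('wrist',u,v,.004,cp))
E
```

```text
[0.49154113 0.22397903 0.09951018] 0.03626239911720027
253.6310272216797 99.04019165039062 (90.30043029785156, 93.81946563720703) [0.4938 0.2973 0.004 ]
```

View pics/w4.png

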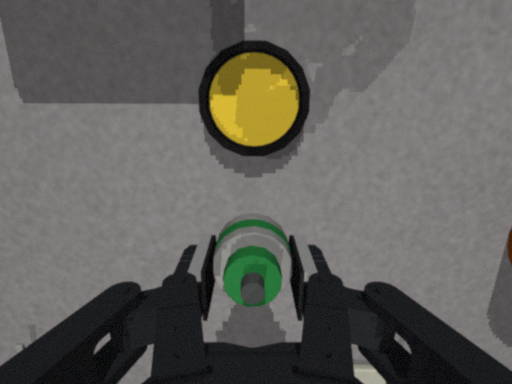

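The dish is at (0.4935,0.2975), from the yellow ellipse at px (254,99), and the chuck is held upright. Placing it.

Request:
send_rows:
  linear:
    - [0.035,0,0]
    - [0.03,0,0]
    - [0.01,0,0]
    - [0,0,0.025]
    - [0,0,0.025]
    - [0,0,0.015]
    - [0,0,0.005]
    - [0,0,0]
  twist:
    - [0,0,0]
    - [0,0,0]
    - [0,0,0]
    - [0,0,0]
    - [0,0,0]
    - [0,0,0]
    - [0,0,0]
    - [0,0,0]
  gripper: [25,25,25,25,25,25,25,25]

```text
time: 22.12
ee_pos: [0.4927, 0.2973, 0.0311]
tcp_rot: [180.0, -0.0, 90.0]
wrist_force: [0.2, 0.3, -2.9]
opening: 0.0363
grasp_force: 40.8
```

Request:
send_rows:
  linear:
    - [0,0,0.003]
    - [0,0,0]
    - [0,0,0]
    - [0,0,0]
  twist:
    - [0,0,0]
    - [0,0,0]
    - [0,0,0]
    - [0,0,0]
  gripper: [25,25,25,25]

```text
time: 22.62
ee_pos: [0.4927, 0.2976, 0.0282]
tcp_rot: [180.0, -0.0, 90.0]
wrist_force: [-0.8, -0.5, -0.4]
opening: 0.036
grasp_force: 40.8
```

Request:
send_rows:
  linear:
    - [0,0,0]
    - [0,0,0]
    - [0,0,0]
    - [0,0,0]
    - [0,0,-0.02]
    - [0,0,-0.03]
    - [0,0,-0.03]
    - [0,0,0]
  twist:
    - [0,0,0]
    - [0,0,0]
    - [0,0,0]
    - [0,0,0]
    - [0,0,0]
    - [0,0,0]
    - [0,0,0]
    - [0,0,0]
  gripper: [45,60,60,60,65,80,80,80]

```text
time: 23.62
ee_pos: [0.4936, 0.2982, 0.1104]
tcp_rot: [179.8, -0.1, 90.0]
wrist_force: [1.5, 0.5, 0.7]
opening: 0.0684
grasp_force: 0.0
```

Request:
send_rows:
  linear:
    - [-0.03,0,-0.03]
    - [-0.04,0,-0.04]
    - [0,0,0]
    - [0,0,0]
  twist:
    - [0,0,0]
    - [0,0,0]
    - [0,0,0]
    - [0,0,0]
  gripper: [80,80,80,80]

```text
time: 24.12
ee_pos: [0.4924, 0.2275, 0.1767]
tcp_rot: [-179.9, 0.0, 90.0]
wrist_force: [0.5, 0.8, -1.3]
opening: 0.0681
grasp_force: 0.0
```

```bash
python3 - <<'E'
from h import *
print(bot.get_obs()['ee_pos'],pr('wrist',(.4935,.2975,.048)))
save('wrist','w5.png',(150,0,350,220),2)
E
```

```text
[0.49237545 0.22747637 0.1766702 ] (np.float64(251.60966275718638), np.float64(103.07113267519082))
```

View pics/w5.png

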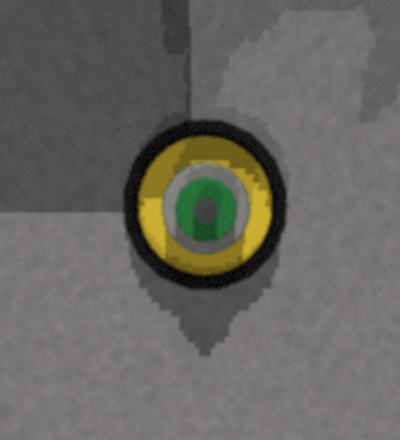

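The chuck sits centred and upright in the dish (crop centre (206,207)). Next I return the canisters, grey first.

Request:
send_rows:
  linear:
    - [-0.043,-0.007,0]
    - [-0.053,-0.007,0]
    - [-0.053,-0.007,0]
    - [-0.053,-0.007,0]
    - [-0.053,0,0]
    - [-0.053,0,0]
    - [-0.053,0,0]
    - [-0.053,0,0]
  twist:
    - [0,0,0]
    - [0,0,0]
    - [0,0,0]
    - [0,0,0]
    - [0,0,0]
    - [0,0,0]
    - [0,0,0]
    - [0,0,0]
  gripper: [80,80,80,80,80,80,80,80]

```text
time: 25.18
ee_pos: [0.4643, -0.1875, 0.1762]
tcp_rot: [-179.9, -0.1, 90.1]
wrist_force: [1.0, 0.2, -0.5]
opening: 0.0682
grasp_force: 0.0
```

Request:
send_rows:
  linear:
    - [-0.053,0,0]
    - [-0.0515,0,0]
    - [0,0,0]
    - [0,0,0]
    - [0,0,0]
  twist:
    - [0,0,0]
    - [0,0,0]
    - [0,0,0]
    - [0,0,0]
    - [0,0,0]
  gripper: [80,80,80,80,80]

```text
time: 25.8
ee_pos: [0.4647, -0.2897, 0.1773]
tcp_rot: [-180.0, -0.0, 90.1]
wrist_force: [-1.3, 1.0, 0.8]
opening: 0.0684
grasp_force: 0.0
```

Request:
send_rows:
  linear:
    - [-0.001,0,0.03]
    - [0,0,0.03]
    - [0,0,0.03]
    - [0,0,0.0115]
    - [0,0,0]
    - [0,0,0]
    - [0,0,0]
    - [0,0,0]
  twist:
    - [0,0,0]
    - [0,0,0]
    - [0,0,0]
    - [0,0,0]
    - [0,0,0]
    - [0,0,0]
    - [0,0,0]
    - [0,0,0]
  gripper: [80,80,80,80,80,50,40,40]

```text
time: 26.8
ee_pos: [0.4649, -0.2923, 0.0779]
tcp_rot: [179.9, 0.1, 90.0]
wrist_force: [-2.8, 0.9, 7.3]
opening: 0.0509
grasp_force: 41.3
```

Request:
send_rows:
  linear:
    - [0,0,0]
    - [0,0,0]
    - [0,0,0]
    - [0,0,-0.02]
    - [0,0,-0.03]
    - [0,0,-0.03]
    - [0,0,0]
    - [0,0,0]
  twist:
    - [0,0,0]
    - [0,0,0]
    - [0,0,0]
    - [0,0,0]
    - [0,0,0]
    - [0,0,0]
    - [0,0,0]
    - [0,0,0]
  gripper: [40,40,40,40,40,40,40,40]

```text
time: 27.8
ee_pos: [0.4643, -0.2919, 0.1554]
tcp_rot: [-180.0, -0.0, 90.0]
wrist_force: [-0.4, 0.4, -2.2]
opening: 0.0506
grasp_force: 42.5
```

Request:
send_rows:
  linear:
    - [0.035,0,0]
    - [0.047,0,0]
    - [0.047,0,0]
    - [0.047,0.014,0]
    - [0.047,0.014,0]
    - [0.047,0.014,0]
    - [0.0445,0.0145,0]
    - [0,0,0]
  twist:
    - [0,0,0]
    - [0,0,0]
    - [0,0,0]
    - [0,0,0]
    - [0,0,0]
    - [0,0,0]
    - [0,0,0]
    - [0,0,0]
  gripper: [40,40,40,40,40,40,40,40]

```text
time: 28.8
ee_pos: [0.5209, 0.0251, 0.1544]
tcp_rot: [-179.9, -0.0, 90.2]
wrist_force: [-1.0, 0.1, -2.9]
opening: 0.0507
grasp_force: 42.6
```

Request:
send_rows:
  linear:
    - [0,0,0]
    - [0,0,0.03]
    - [0,0,0.03]
    - [0,0,0.01]
    - [0,0,0]
  twist:
    - [0,0,0]
    - [0,0,0]
    - [0,0,0]
    - [0,0,0]
    - [0,0,0]
  gripper: [40,40,40,40,40]

```text
time: 29.42
ee_pos: [0.5206, 0.0218, 0.0861]
tcp_rot: [-179.9, 0.0, 89.9]
wrist_force: [-0.6, -0.5, -1.4]
opening: 0.0509
grasp_force: 42.6
```

Request:
send_rows:
  linear:
    - [0,0.0005,0.003]
    - [0,0,0.0025]
    - [0,0,0]
    - [0,0,0]
    - [0,0,0]
    - [0,0,0]
    - [0,0,0]
    - [0,0,0]
  twist:
    - [0,0,0]
    - [0,0,0]
    - [0,0,0]
    - [0,0,0]
    - [0,0,0]
    - [0,0,0]
    - [0,0,0]
    - [0,0,0]
  gripper: [40,40,40,40,60,80,80,80]

```text
time: 30.42
ee_pos: [0.5214, 0.0225, 0.0805]
tcp_rot: [-180.0, 0.0, 90.0]
wrist_force: [-0.3, 0.1, -0.4]
opening: 0.0681
grasp_force: 0.0
```

Request:
send_rows:
  linear:
    - [0,0,0]
    - [0,0,-0.03]
    - [0,0,-0.035]
    - [0,0,-0.035]
    - [-0.045,-0.021,0]
    - [-0.046,-0.021,0]
    - [-0.046,-0.021,0]
    - [-0.046,-0.021,0]
  twist:
    - [0,0,0]
    - [0,0,0]
    - [0,0,0]
    - [0,0,0]
    - [0,0,0]
    - [0,0,0]
    - [0,0,0]
    - [0,0,0]
  gripper: [80,80,80,80,80,80,80,80]

```text
time: 31.42
ee_pos: [0.4367, -0.1617, 0.1809]
tcp_rot: [180.0, 0.0, 90.0]
wrist_force: [0.8, -0.2, 0.5]
opening: 0.0679
grasp_force: 0.0
```

Request:
send_rows:
  linear:
    - [-0.046,-0.021,0]
    - [-0.046,-0.021,0]
    - [-0.0435,-0.02,0]
    - [0,0,0]
    - [0,0,0]
    - [0,0,0]
  twist:
    - [0,0,0]
    - [0,0,0]
    - [0,0,0]
    - [0,0,0]
    - [0,0,0]
    - [0,0,0]
  gripper: [80,80,80,80,80,80]

```text
time: 32.17
ee_pos: [0.376, -0.2952, 0.1808]
tcp_rot: [180.0, -0.0, 90.1]
wrist_force: [0.8, 0.7, -0.6]
opening: 0.0681
grasp_force: 0.0
```

Request:
send_rows:
  linear:
    - [0,-0.001,0.03]
    - [0,0,0.03]
    - [0,0,0.03]
    - [0,0,0.0145]
    - [0,0,0]
    - [0,0,0]
    - [0,0,0]
    - [0,0,0]
  twist:
    - [0,0,0]
    - [0,0,0]
    - [0,0,0]
    - [0,0,0]
    - [0,0,0]
    - [0,0,0]
    - [0,0,0]
    - [0,0,0]
  gripper: [80,80,80,80,80,50,40,40]

```text
time: 33.17
ee_pos: [0.3748, -0.2964, 0.0778]
tcp_rot: [179.9, 0.1, 90.0]
wrist_force: [-3.1, 0.2, 7.1]
opening: 0.0507
grasp_force: 41.4
```

Request:
send_rows:
  linear:
    - [0,0,0]
    - [0,0,0]
    - [0,0,0]
    - [0,0,-0.015]
    - [0,0,-0.02]
    - [0,0,-0.02]
    - [0,0,0]
    - [0,0,0]
  twist:
    - [0,0,0]
    - [0,0,0]
    - [0,0,0]
    - [0,0,0]
    - [0,0,0]
    - [0,0,0]
    - [0,0,0]
    - [0,0,0]
  gripper: [40,40,40,40,40,40,40,40]

```text
time: 34.17
ee_pos: [0.3744, -0.2959, 0.1308]
tcp_rot: [-180.0, -0.0, 90.0]
wrist_force: [-0.2, 0.4, -3.8]
opening: 0.051
grasp_force: 42.9
```

Request:
send_rows:
  linear:
    - [0.03,0.011,0]
    - [0.04,0.015,0]
    - [0.04,0.015,0]
    - [0.04,0.015,0]
    - [0.04,0.015,0]
    - [0.04,0.015,0]
    - [0.03,0.009,0]
    - [0,0,0]
  twist:
    - [0,0,0]
    - [0,0,0]
    - [0,0,0]
    - [0,0,0]
    - [0,0,0]
    - [0,0,0]
    - [0,0,0]
    - [0,0,0]
  gripper: [40,40,40,40,40,40,40,40]

```text
time: 35.17
ee_pos: [0.4694, -0.0343, 0.1302]
tcp_rot: [-179.9, -0.0, 90.2]
wrist_force: [-0.9, -0.1, -3.9]
opening: 0.0507
grasp_force: 42.8
```

Request:
send_rows:
  linear:
    - [0,0,0]
    - [0,0,0.02]
    - [0,0,0.015]
    - [0,0,0.01]
    - [0,0,0]
    - [0,0,0]
  twist:
    - [0,0,0]
    - [0,0,0]
    - [0,0,0]
    - [0,0,0]
    - [0,0,0]
    - [0,0,0]
  gripper: [40,40,40,40,40,40]

```text
time: 35.92
ee_pos: [0.4697, -0.0361, 0.0868]
tcp_rot: [180.0, 0.0, 90.0]
wrist_force: [0.4, -0.4, -3.5]
opening: 0.0511
grasp_force: 42.8
```

Lower 6 mm, release, and go on to orange.

Request:
send_rows:
  linear:
    - [0,0.0005,0.003]
    - [0,0,0.003]
    - [0,0,0]
    - [0,0,0]
    - [0,0,0]
    - [0,0,0]
    - [0,0,0]
    - [0,0,0]
  twist:
    - [0,0,0]
    - [0,0,0]
    - [0,0,0]
    - [0,0,0]
    - [0,0,0]
    - [0,0,0]
    - [0,0,0]
    - [0,0,0]
  gripper: [40,40,40,40,60,80,80,80]

```text
time: 36.92
ee_pos: [0.4701, -0.036, 0.0803]
tcp_rot: [180.0, 0.0, 90.0]
wrist_force: [-0.3, -0.1, 1.0]
opening: 0.0683
grasp_force: 0.0
```

Request:
send_rows:
  linear:
    - [0,0,0]
    - [0,0,-0.03]
    - [0,0,-0.035]
    - [0,0,-0.035]
    - [-0.04,0.014,0]
    - [-0.042,0.014,0]
    - [-0.042,0.014,0]
    - [-0.042,0.014,0]
  twist:
    - [0,0,0]
    - [0,0,0]
    - [0,0,0]
    - [0,0,0]
    - [0,0,0]
    - [0,0,0]
    - [0,0,0]
    - [0,0,0]
  gripper: [80,80,80,80,80,80,80,80]

```text
time: 37.92
ee_pos: [0.5264, -0.2034, 0.1802]
tcp_rot: [180.0, 0.0, 90.0]
wrist_force: [1.4, 1.4, 0.3]
opening: 0.0682
grasp_force: 0.0
```

Request:
send_rows:
  linear:
    - [-0.042,0.014,0]
    - [-0.043,0.015,0]
    - [0,0,0]
    - [0,0,0]
    - [0,0,0]
  twist:
    - [0,0,0]
    - [0,0,0]
    - [0,0,0]
    - [0,0,0]
    - [0,0,0]
  gripper: [80,80,80,80,80]

```text
time: 38.55
ee_pos: [0.5549, -0.2861, 0.1806]
tcp_rot: [180.0, 0.0, 90.0]
wrist_force: [-0.4, 0.3, -0.2]
opening: 0.0682
grasp_force: 0.0
```

Request:
send_rows:
  linear:
    - [0,0,0.03]
    - [0,0,0.03]
    - [0,0,0.03]
    - [0,0,0.0145]
    - [0,0,0]
    - [0,0,0]
    - [0,0,0]
    - [0,0,0]
  twist:
    - [0,0,0]
    - [0,0,0]
    - [0,0,0]
    - [0,0,0]
    - [0,0,0]
    - [0,0,0]
    - [0,0,0]
    - [0,0,0]
  gripper: [80,80,80,80,80,50,40,40]

```text
time: 39.55
ee_pos: [0.5554, -0.2873, 0.0776]
tcp_rot: [179.9, 0.1, 90.0]
wrist_force: [-2.6, 0.3, 6.9]
opening: 0.0511
grasp_force: 41.3
```

Request:
send_rows:
  linear:
    - [0,0,0]
    - [0,0,0]
    - [0,0,0]
    - [0,0,-0.015]
    - [0,0,-0.02]
    - [0,0,-0.02]
    - [0,0,0]
    - [0,0,0]
  twist:
    - [0,0,0]
    - [0,0,0]
    - [0,0,0]
    - [0,0,0]
    - [0,0,0]
    - [0,0,0]
    - [0,0,0]
    - [0,0,0]
  gripper: [40,40,40,40,40,40,40,40]

```text
time: 40.55
ee_pos: [0.5549, -0.2869, 0.1303]
tcp_rot: [-180.0, -0.0, 90.0]
wrist_force: [-0.3, 0.1, -2.8]
opening: 0.051
grasp_force: 42.0
```

Request:
send_rows:
  linear:
    - [0.0305,-0.006,0]
    - [0.032,-0.006,0]
    - [0.032,-0.006,0]
    - [0.032,-0.006,0]
    - [0.032,-0.006,0]
    - [0.032,-0.0065,0]
    - [0,0,0]
    - [0,0,0]
  twist:
    - [0,0,0]
    - [0,0,0]
    - [0,0,0]
    - [0,0,0]
    - [0,0,0]
    - [0,0,0]
    - [0,0,0]
    - [0,0,0]
  gripper: [40,40,40,40,40,40,40,40]

```text
time: 41.55
ee_pos: [0.5184, -0.0968, 0.1302]
tcp_rot: [-180.0, 0.0, 90.0]
wrist_force: [-1.1, -0.5, -1.4]
opening: 0.051
grasp_force: 42.1
```

Request:
send_rows:
  linear:
    - [0,0,0.02]
    - [0,0,0.015]
    - [0,0,0.01]
    - [0,0,0]
    - [0,0,0]
  twist:
    - [0,0,0]
    - [0,0,0]
    - [0,0,0]
    - [0,0,0]
    - [0,0,0]
  gripper: [40,40,40,40,40]

```text
time: 42.18
ee_pos: [0.5188, -0.0966, 0.0863]
tcp_rot: [180.0, 0.0, 90.0]
wrist_force: [0.2, -0.1, -2.5]
opening: 0.051
grasp_force: 42.2
```

Request:
send_rows:
  linear:
    - [0,0,0.003]
    - [0,0,0.003]
    - [0,0,0]
    - [0,0,0]
    - [0,0,0]
    - [0,0,0]
    - [0,0,0]
    - [0,0,0]
  twist:
    - [0,0,0]
    - [0,0,0]
    - [0,0,0]
    - [0,0,0]
    - [0,0,0]
    - [0,0,0]
    - [0,0,0]
    - [0,0,0]
  gripper: [40,40,40,40,60,80,80,80]

```text
time: 43.18
ee_pos: [0.5185, -0.0965, 0.0797]
tcp_rot: [-180.0, -0.0, 90.0]
wrist_force: [-0.2, 0.3, -0.4]
opening: 0.0685
grasp_force: 0.0
```

Request:
send_rows:
  linear:
    - [0,0,0]
    - [0,0,-0.03]
    - [0,0,-0.035]
    - [0,0,-0.04]
    - [0,0,-0.04]
    - [0,0,-0.01]
    - [0,0,0]
    - [0,0,0]
  twist:
    - [0,0,0]
    - [0,0,0]
    - [0,0,0]
    - [0,0,0]
    - [0,0,0]
    - [0,0,0]
    - [0,0,0]
    - [0,0,0]
  gripper: [80,80,80,80,80,80,80,80]

```text
time: 44.18
ee_pos: [0.5181, -0.0964, 0.2332]
tcp_rot: [-179.9, -0.0, 90.0]
wrist_force: [0.0, -1.4, -0.2]
opening: 0.0685
grasp_force: 0.0
```

```bash
python3 - <<'E'
from h import *
print(bot.get_obs()['ee_pos'])
for p in [(.5186,-.0965,.104),(.47,-.0355,.104),(.5214,.0234,.104)]: print(pr('wrist',p))
w=camera('wrist');s=camera('scene')[120:312,140:396]
cv2.imwrite('pics/w6.png',np.hstack([cv2.resize(w,(400,300)),cv2.resize(s,(400,300),interpolation=2)])[:,:,::-1])
E
```

```text
[ 0.51809063 -0.09642239  0.23320029]
(np.float64(251.1935449242652), np.float64(187.4943202332255))
(np.float64(190.87814727313128), np.float64(114.90803112983437))
(np.float64(254.72326398959748), np.float64(34.220716053537245))
```

View pics/w6.png

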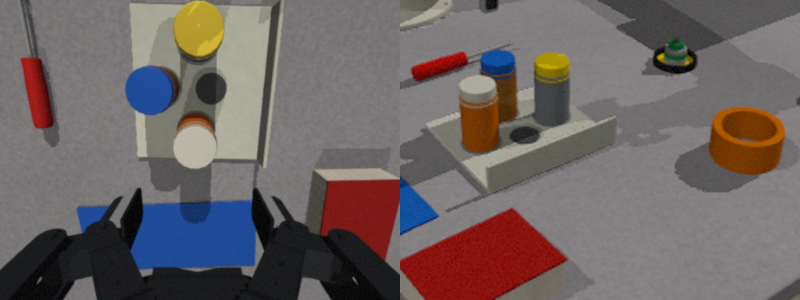

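All three canisters are back upright: white (195,146), blue (150,90) and yellow (199,29) at half scale match the predictions within 1–2 mm. The chuck stands in the dish.

```bash
python3 -c "
from workcell import ticket;print(ticket.job_done())"
```

```text
the job is handed in; nothing more can be done
None
```

The job is handed in: the last pictures show the chuck upright in the yellow dish and all three canisters upright within about 2 mm of where they started, after about 44 s of robot time; no verdict was returned.

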